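# Set up the whetstone bridge: stone on, leg held at its mark, cam lever closed

### The arm

A 6-joint arm with a two-finger parallel gripper is mounted at the origin on the work surface. World frame = base frame: x ahead of the robot, y to its left, z up, the work surface at z = 0. Lengths are in mm, angles in rad, forces in N, time in s.
With the tool pointing down it reaches from about 400 to 925 mm from the base axis. Payload 12.5 kg.
Tool frame: the origin (TCP) lies midway between the tips of the shut fingers; the grasp point (between the pads) lies 19 mm behind it; z points along the fingers, y is the direction in which the jaws open and shut (so a half turn about z gives the same grasp; the last joint's range is limited). The gripper opens to 95 mm and grips with 3 to 60 N. Pads are 20 mm wide; open, the fingers measure 119 mm over their backs; the gripper's body (75 mm by 180 mm) begins 59 mm behind the grasp point.
Start: joints at [1.211, 0.491, 1.559, -0, 1.092, -0.106], TCP at [156.909, 605.001, 214.661] pointing down, gripper open.
Joint ranges: [-3.1, 3.1], [-0.84, 2.19], [0.05, 2.79], [-1.13, 4.28], [0.06, 2.93], [-2.69, 2.69]. Speed limits (rad/s): [2.22, 2.22, 2.79, 3.14, 3.14, 3.14].

### API

Orientations are given as [roll, pitch, yaw] about the fixed x, y, z axes, in that order (R = Rz(yaw) Ry(pitch) Rx(roll)).
In Python, from cell import * gives the robot as it stands. The module is installed in compiled form; this text tells all that it offers.
- The arm moves only by the tool carry_out, never from a script. Its argument "moves" is a list of rows, each an object of numbers: "dx", "dy", "dz": the shift along the tool's x, y, z in m; "twist": the turn about the tool's z in degrees. A call has 1 to 5 rows; each row is the pose to reach, as a shift and turn from the pose commanded when the call began, along the tool's axes at that moment; what a row does not reach only later rows make up. A row lasts 1/10 s, in which the tool goes at most 50 mm and 8.59 degrees, less where a joint would pass 70% of its speed; a pose out of reach is approached as far as the arm can. A call with a gripper value outside its range is refused whole. "grip" is the finger opening in m, from 0 to 0.0951, set as the call begins (left out, the last holds). The fingers move at their own pace and stop on an object; the grip force is fixed at half the most. Time passes only in rows, so rows that repeat a pose let the fingers close. It gives the time, the measured TCP pose, the force and the opening at its end, in the units of the state.
- state(): the state, without advancing time (a new reading comes with each control period).
- read_camera(name): name is "scene" or "top" or "wrist"; returns (picture, depth): 400x640x3 uint8, red, green, blue; 400x640 float32, mm along the optical axis (not along the pixel's ray), 0 where there is no reading.
- camera_info(name): a dict with "mtx" (3x3 intrinsics, pixels), "R" (3x3) and "t" (3): a world point X has camera coordinates R X + t. Camera axes: x right, y down, z forward; pixel columns grow to the right and rows downward; lengths in mm; the calibration is good to about 2 mm. A picture is of the moment at which its call begins: read the wrist's pose just before it. camera_info takes no time and is no camera call; for the wrist camera it gives the pose at the moment of the call.
- job_done(): hands the job in, once; it reports no verdict.
The state is a dict: "t": time; "joints": joint angles; "qvel": joint speeds; "tau": joint torques, N m; "eef_pos": TCP position; "tcp_rot": TCP orientation; "ft_force": force on the tool from outside, world axes, zero at the start; "moment": the same for the moment, N m; "opening": opening from 0.0 (shut) to 1.0 (fully open).
Only numpy, scipy, OpenCV 4.12 (cv2) and the standard library are available. Lean on these libraries where they do the work, as an engineer would, in place of code of your own. Each camera call takes 0.05 s, during which the arm holds its last target. There are 200 camera calls.

### The job

Lay the long whetstone flat on the narrow raised bridge, lengthwise between the fixed stop and the sliding leg, and let go of it. Then push the sliding leg in until its pointer is at the bold length mark, and holding it there against its spring, swing the cam lever fully closed (close it only while the leg is at the mark). Finish still holding the leg at the mark, and leave everything else on the counter where it is.

Things in the scene. Friction and masses are not known exactly. Their poses are not given: they have to be found in the camera images.
- long_stone: the longer of two plain grey whetstones: a block 180 x 50 x 25 mm (x, y, z), about 0.5 kg, lying flat on the counter. Origin: centre of its underside; x along its length, z up. The other, short one (120 mm long) lies beside it and is not wanted; which of the two lies nearer the bridge changes.
- holder: the whetstone bridge, fixed to the counter: a steel rail along its own y, 34 mm wide, flat top 60 mm above the counter (z = 60), from y = -240 to +115 mm, on two feet 100 mm wide. Origin: on the counter under the rail's axis. At its +y end a black fixed stop, 50 mm wide, its face at y = +95 mm, up to z = 85 mm. On its +x side, x = 50 to 72 mm, a scale ledge with its top at z = 52 mm.
- bridge_seat (a point): point on the rail's top (holder x = 0, y = 2, z = 60 mm) over which the middle of the long stone's underside belongs, length along the holder's y; its axes are the holder's. The leg can push the stone 10 mm or so further towards the stop; it need not touch the stop.
- length_mark (a point): the bold black line, 4 mm wide, across the scale ledge (holder x = 61, y = -93, z = 52 mm), longer and wider than the fine ticks; its axes are the holder's
- leg_pointer (a point): the jaw-face edge of the small dark pointer that sticks out of the sliding leg over the scale ledge (holder x = 61 mm, z = 54 mm); it is level in y with the leg's jaw face, and belongs at the length mark. Its axes are the holder's.
- leg (a joint): how far the sliding leg has been pushed in along the holder's +y, m: 0 = out against its stop (where the spring keeps it), 0.040 = pointer at the length mark, 0.060 = end of travel. The spring pushes it back out with about 3.6 N at 0 and 6 N at the mark, always, even with the lever closed: let go and it slides out. Leg: an aluminium saddle 58 mm wide reaching 100 mm back (-y) from its jaw face, top at z = 80 mm.
- fin_top (a point): middle of the top edge of the leg's fin, the upright plate to hold and push it by: 12 mm thick (along y), 110 mm long (along x), from z = 80 to z = 119 mm, with its middle plane 35 mm behind (-y of) the jaw face. It moves with the leg; its axes are the holder's. Fingers may straddle the fin and slide along it.
- cam_lever (a joint): angle of the cam lever, rad: 0 = wide open, arm pointing along the holder's +y across the top of the fin; 0.6 = fully closed at its stop, arm swung towards the holder's +x. It stays where it is left; friction 0.15 N m, so about 3 to 5 N where it crosses the fin. It starts between 0 and 0.15.
- lever_tip (a point): middle of the black grip at the lever's end. The arm is a bar 12 mm wide and 12 mm high between 124 and 136 mm above the counter (5 mm clear above the fin), pivoted on the leg 50 mm behind (-y of) the fin's middle plane at holder x = 0; this point is 86 mm from the pivot. A finger straddling the fin on its -x side stands in the arm's way and pushes it closed when moved towards +x along the fin. Nothing of the lever is higher than 140 mm. The lever rides on the leg.
- short_stone: the shorter whetstone, 120 x 50 x 25 mm, to be left alone. Origin: centre of its underside; x along its length
- ramekin: white small bowl, 68 mm wide, 42 mm high, leave alone. Origin: centre of its underside
- coffee_cup: white mug, 68 mm wide, 60 mm high, on the robot's side, leave alone. Origin: centre of its underside
- sauce_jar: amber jar, 68 mm wide, 100 mm high, beyond the bridge, leave alone. Origin: centre of its underside
- herb_jar: green jar, 60 mm wide, 70 mm high, beyond the stones, leave alone. Origin: centre of its underside
- spatula: spatula lying beyond the bridge, leave alone
- steel_bowl: steel bowl, 150 mm wide, 60 mm high, to the left, leave alone. Origin: centre of its underside
- spare_cup: second white mug, left of the robot, leave alone. Origin: centre of its underside

How it is judged (in metres and radians):
On the way, in this order (a step that is already met when the one before it is completed fails the run):
1. the long stone lies flat on the bridge between stop and leg, let go (x of long_stone in the frame of holder between -0.013 and 0.013 m and y of long_stone in the frame of holder between -0.035 and 0.02 m and z of long_stone in the frame of holder between 0.056 and 0.066 m and angle between the x axis of long_stone and the y axis of holder, either way round below 0.15 rad and angle between long_stone's own z axis and vertical below 0.1 rad and contact force between the fingers and long_stone below 0.1 N and linear speed of long_stone below 0.02 m/s and value of joint cam_lever below 0.3 rad), for 0.2 s.
2. the leg is held at the length mark with the lever still open (y of leg_pointer in the frame of length_mark between -0.005 and 0.005 m and value of joint cam_lever below 0.35 rad and contact force between the fingers and leg above 1 N), for 0.2 s.
At the end, for the whole second after the job is handed in: Leg pointer within 5 mm of the length mark, at rest, fingers on the leg with over 1 N; cam lever beyond 0.5 of 0.6 rad; long stone flat on the bridge between stop and leg, within 13 mm of the rail's axis and 0.15 rad of its direction, not touched by the fingers (y of leg_pointer in the frame of length_mark between -0.005 and 0.005 m and x of long_stone in the frame of holder between -0.013 and 0.013 m and y of long_stone in the frame of holder between -0.035 and 0.02 m and z of long_stone in the frame of holder between 0.056 and 0.066 m and angle between the x axis of long_stone and the y axis of holder, either way round below 0.15 rad and angle between long_stone's own z axis and vertical below 0.1 rad and value of joint cam_lever above 0.5 rad and contact force between the fingers and leg above 1 N and linear speed of leg below 0.01 m/s and contact force between the fingers and long_stone below 0.1 N); the arm keeps its last pose, push and grip.
It fails at once if the lever is closed while the leg is more than 8 mm off the mark (value of joint cam_lever above 0.4 rad and (y of leg_pointer in the frame of length_mark below -0.008 m or y of leg_pointer in the frame of length_mark above 0.008 m)).
It fails at once if a bystander is moved by more than 30 mm (distance of any of short_stone, ramekin, coffee_cup, sauce_jar, herb_jar, spatula, steel_bowl, spare_cup from where it was at the start of the episode above 0.03 m).
It also fails if it takes over 54 s, if anything falls off the work surface, if the arm or the gripper's body presses on something with over 40 N, if the wrist force passes 120 N, or if a joint passes its speed limit or range.

## Working session

There is one attempt and no reset: what is moved stays moved. The work goes in short steps, Python scripts to look and compute and a tool call to move; the robot and the scene stay as the last step left them, time stands still between calls to the robot, and variables do not carry over. Pictures are saved under pics/ and viewed, about 8 in all and at most 12, crops included, and the job is handed in when it is done.

Besides the shell and the picture viewer there is one more tool, called after "Emit:" as name(argument=value, ...) on one line, values as JSON. carry_out: Moves the arm, as the interface text tells. Its arguments: {"type":"object","properties":{"moves":{"type":"array","items":{"type":"object","properties":{"dx":{"type":"number"},"dy":{"type":"number"},"dz":{"type":"number"},"twist":{"type":"number"}}}},"grip":{"type":"number"}},"required":["moves"]}

```bash
mkdir -p pics; cat > h.py <<'E'
from cell import *
import numpy as np, cv2
def snap(n,f):
    ci=camera_info(n); p,d=read_camera(n)
    np.savez('%s.npz'%f,p=p,d=d,K=ci['mtx'],R=ci['R'],t=ci['t'])
    cv2.imwrite('pics/%s.png'%f,p[:,:,::-1]); return p,d,ci
def load(f): return np.load('%s.npz'%f)
def atz(f,u,v,z):
    c=load(f);K,R,t=c['K'],c['R'],np.ravel(c['t']); o=-R.T@t
    r=R.T@np.linalg.inv(K)@np.array([u,v,1.]); return o+r*(z-o[2])/r[2]
def cloud(f):
    c=load(f);K,R,t=c['K'],c['R'],np.ravel(c['t']);d=c['d']
    v,u=np.indices(d.shape); P=np.stack([u,v,np.ones_like(u)],-1)@np.linalg.inv(K).T*d[...,None]
    return (P-t)@R
E
python3 - <<'E'
from h import *
p,d,c=snap('top','top0'); snap('scene','scene0')
s=state(); print({k:np.round(v,3) for k,v in s.items()})
W=cloud('top0'); print(c['t'], c['R'])
cv2.imwrite('pics/top0b.png',cv2.resize(p[:,:,::-1],(800,500),interpolation=cv2.INTER_CUBIC))
E
```

```text
{'t': np.float64(0.1), 'joints': array([ 1.211,  0.491,  1.559,  0.   ,  1.092, -0.106]), 'qvel': array([-0.001, -0.   , -0.002, -0.002,  0.001,  0.001]), 'tau': array([ 3.0000e-03, -6.1362e+01, -2.5861e+01,  6.9000e-02,  4.7000e-02,
       -0.0000e+00]), 'eef_pos': array([156.845, 604.79 , 214.143]), 'tcp_rot': array([-3.141, -0.   ,  2.888]), 'ft_force': array([-0.078,  0.337, -0.231]), 'moment': array([-0.069,  0.022, -0.058]), 'opening': np.float64(1.0)}
[  51.48025238  580.02712049 1111.85801088] [[-1.30116442e-03 -9.99928382e-01  1.18970025e-02]
 [-9.88866020e-01 -4.83724071e-04 -1.48807794e-01]
 [ 1.48802892e-01 -1.19581650e-02 -9.88794570e-01]]
```

View pics/top0.png

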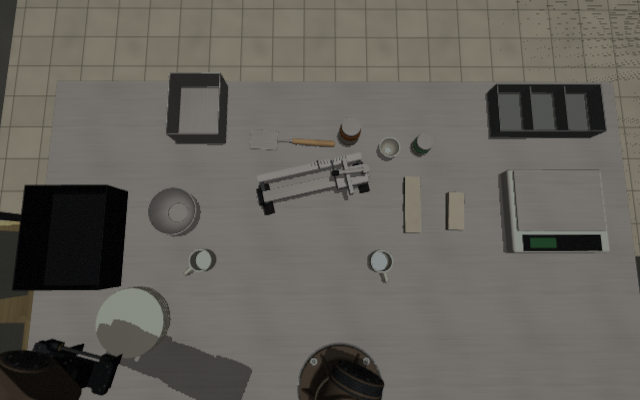

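```bash
python3 - <<'E'
from h import *
p=load('top0')['p'][:,:,::-1]
cv2.imwrite('pics/c1.png',cv2.resize(p[135:255,245:485],(800,400),interpolation=cv2.INTER_CUBIC))
W=cloud('top0')
hsv=W[...,2]
# stones: 15-35 mm high regions
for (x0,x1,y0,y1) in [(395,430,165,245),(438,475,180,240)]:
    S=W[y0:y1,x0:x1].reshape(-1,3); m=(S[:,2]>18)&(S[:,2]<34); Q=S[m]
    r=cv2.minAreaRect(Q[:,:2].astype(np.float32)); print(len(Q),np.median(Q[:,2]),r)
S=W[140:220,250:380].reshape(-1,3)
for lo,hi in [(56,64),(75,84),(84,90),(112,122),(123,142)]:
    Q=S[(S[:,2]>lo)&(S[:,2]<hi)]
    print(lo,len(Q),cv2.minAreaRect(Q[:,:2].astype(np.float32)))
E
```

```text
908 24.63054170397454 ((552.0795288085938, -236.93145751953125), (51.11381912231445, 180.1215057373047), 88.40020751953125)
606 25.316709215155825 ((531.2823486328125, -373.6678466796875), (52.010826110839844, 120.08451843261719), 87.0309066772461)
56 753 ((621.1914672851562, 87.01667785644531), (144.75848388671875, 349.52471923828125), 22.552940368652344)
75 400 ((591.06005859375, 76.46514892578125), (86.66114807128906, 341.4859313964844), 13.569413185119629)
84 49 ((612.494873046875, 89.65724182128906), (100.79888916015625, 324.2914733886719), 5.341221332550049)
112 134 ((627.39111328125, -23.480878829956055), (110.35665893554688, 11.883233070373535), 12.887189865112305)
123 203 ((635.4764404296875, -32.978675842285156), (85.13164520263672, 90.1553955078125), 49.5388069152832)
```

View pics/c1.png

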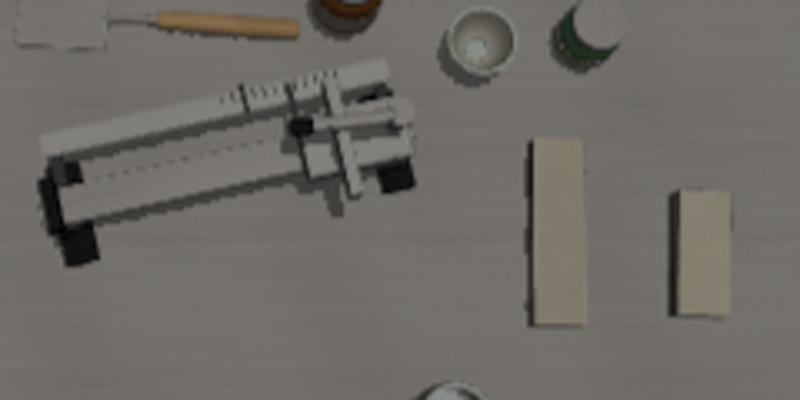

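```bash
cat >> h.py <<'E'
def go(target,yaw=None,tcp=None):
    """print tool-frame shift (m) and twist (deg) from the measured pose to world target (mm), yaw in deg"""
    s=state(); p=np.array(tcp if tcp is not None else s['eef_pos']); y=s['tcp_rot'][2]
    D=np.array(target)-p; ex=np.array([np.cos(y),np.sin(y)]); ey=np.array([np.sin(y),-np.cos(y)])
    tw=0 if yaw is None else -((yaw-np.degrees(y)+180)%360-180)
    print('t %.1f from'%s['t'],np.round(p,1),'rpy',np.round(np.degrees(s['tcp_rot']),2),'dx %.4f dy %.4f dz %.4f twist %.1f |D| %.0f'%(D[:2]@ex/1e3,D[:2]@ey/1e3,-D[2]/1e3,tw,np.linalg.norm(D)))
E
python3 - <<'E'
from h import *
a=np.radians(12.9); O=np.array([589.9,140.3])
W=cloud('top0')[140:220,250:380].reshape(-1,3)
ex=np.array([np.cos(a),np.sin(a)]);ey=np.array([-np.sin(a),np.cos(a)])
X=(W[:,:2]-O)@ex;Y=(W[:,:2]-O)@ey;Z=W[:,2]
m=(abs(Z-60)<3)&(abs(X)<25)&(Y>-125)&(Y<90)
c,s=[],[]
for y in range(-120,90,15):
    k=m&(Y>=y)&(Y<y+15); 
    if k.sum()>3: c.append((X[k].min()+X[k].max())/2); s.append(y+7.5)
print('rail x centre vs y',np.round(c,1), np.polyfit(s,c,1))
k=(Z>80)&(Z<90)&(abs(X)<30)&(Y>60); print('stop',Y[k].min(),Y[k].max(),X[k].min(),X[k].max())
k=(Z>50)&(Z<54)&(X>40)&(X<85); print('ledge X',X[k].min(),X[k].max())
k=(Z>112)&(Z<122)&(Y<-150)&(Y>-185); print('fin',X[k].min(),X[k].max(),Y[k].min(),Y[k].max())
k=(Z>124)&(Z<142); L=np.c_[X,Y][k]; print('lever',len(L)); 
for y in range(-230,-110,15):
    q=k&(Y>=y)&(Y<y+15)
    if q.sum(): print(y+7,round(X[q].mean(),1),q.sum())
go([450,380,230],178.4)
E
```

```text
rail x centre vs y [2.  2.5 2.5 2.2 1.9 2.8 1.8 2.3 1.3 1.7 2.4 1.8 1.8 1.4] [-0.00379994  1.9757285 ]
stop 94.35431441538616 108.30407982685621 -21.422415202484544 26.31650444219213
ledge X 43.67770124204096 74.770877627951
fin -55.19841881972125 55.15975931948104 -173.94834540960272 -162.06511193743316
lever 202
-223 4.4 43
-208 3.6 28
-193 4.8 23
-178 6.1 22
-163 8.2 24
-148 9.7 22
-133 10.1 31
-118 10.6 5
t 0.1 from [156.8 604.8 214.1] rpy [-1.7995e+02 -1.0000e-02  1.6546e+02] dx -0.3402 dy -0.1440 dz -0.0159 twist -12.9 |D| 370
```

Emit:
carry_out(moves=[{"dx": -0.046,"dy": -0.0195,"dz": -0.002,"twist": -2},{"dx": -0.092,"dy": -0.039,"dz": -0.004,"twist": -4},{"dx": -0.138,"dy": -0.0585,"dz": -0.006,"twist": -8},{"dx": -0.184,"dy": -0.078,"dz": -0.008,"twist": -12},{"dx": -0.23,"dy": -0.0975,"dz": -0.01,"twist": -12.9}])

```text
t: 0.6
eef_pos: [356.3, 451.4, 224.6]
tcp_rot: [-3.141, -0.0, 3.116]
ft_force: [0.4, 1.2, 0.4]
opening: 0.997
```

```bash
python3 - <<'E'
from h import *
go([540,100,230],178.4)
go([552,-237,200],178.4,[540,100,230])
E
```

```text
t 0.6 from [356.3 451.4 224.6] rpy [-1.7999e+02 -1.0000e-02  1.7852e+02] dx -0.1928 dy -0.3465 dz -0.0054 twist 0.1 |D| 397
t 0.6 from [540 100 230] rpy [-1.7999e+02 -1.0000e-02  1.7852e+02] dx -0.0207 dy -0.3366 dz 0.0300 twist 0.1 |D| 339
```

Emit:
carry_out(moves=[{"dx": -0.024,"dy": -0.043},{"dx": -0.048,"dy": -0.086},{"dx": -0.072,"dy": -0.129},{"dx": -0.096,"dy": -0.172},{"dx": -0.12,"dy": -0.215}])

```text
schema error: expected keys dx, dy, dz, twist
```

Emit:
carry_out(moves=[{"dx": -0.02,"dy": -0.045},{"dx": -0.04,"dy": -0.09},{"dx": -0.055,"dy": -0.137},{"dx": -0.07,"dy": -0.184},{"dx": -0.08,"dy": -0.232}])

```text
schema error: expected keys dx, dy, dz, twist
```

```bash
python3 - <<'E'
from h import *
go([552,-237,180],178.4)
E
```

```text
t 0.6 from [356.3 451.4 224.6] rpy [-1.7999e+02 -1.0000e-02  1.7852e+02] dx -0.2135 dy -0.6831 dz 0.0446 twist 0.1 |D| 717
```

All four keys are required.

Emit:
carry_out(moves=[{"dx": -0.024,"dy": -0.043,"dz": 0,"twist": 0},{"dx": -0.048,"dy": -0.086,"dz": 0,"twist": 0},{"dx": -0.072,"dy": -0.129,"dz": 0,"twist": 0},{"dx": -0.096,"dy": -0.172,"dz": 0,"twist": 0},{"dx": -0.12,"dy": -0.215,"dz": 0,"twist": 0}])

```text
t: 1.1
eef_pos: [469.4, 232.6, 224.6]
tcp_rot: [3.142, -0.0, 3.113]
ft_force: [1.7, 0.0, -0.5]
opening: 1.0
```

Emit:
carry_out(moves=[{"dx": -0.02,"dy": -0.045,"dz": 0,"twist": 0},{"dx": -0.04,"dy": -0.09,"dz": 0,"twist": 0},{"dx": -0.055,"dy": -0.137,"dz": 0,"twist": 0},{"dx": -0.07,"dy": -0.184,"dz": 0,"twist": 0},{"dx": -0.08,"dy": -0.232,"dz": 0,"twist": 0}])

```text
t: 1.6
eef_pos: [542.6, -1.7, 224.4]
tcp_rot: [3.141, -0.0, 3.113]
ft_force: [0.8, 0.7, 0.0]
opening: 1.003
```

```bash
python3 - <<'E'
from h import *
snap('wrist','w1')
go([552,-237,180],178.4)
W=cloud('w1'); Z=W[...,2]; print(np.percentile(Z,[1,50,99]))
m=(abs(Z-60)<4)
a=np.radians(12.9); ex=np.array([np.cos(a),np.sin(a)]);ey=np.array([-np.sin(a),np.cos(a)])
O=np.array([591.5,140.7]); X=(W[...,:2]-O)@ex;Y=(W[...,:2]-O)@ey
k=m&(abs(X)<25)&(Y>-125)&(Y<90); print(k.sum())
if k.sum()>100: print(cv2.minAreaRect(W[k][:,:2].astype(np.float32)))
E
```

```text
t 1.6 from [543.6  -7.5 224.2] rpy [-1.799e+02  2.000e-02  1.782e+02] dx -0.0156 dy -0.2292 dz 0.0442 twist -0.2 |D| 234
[ -1.46291386   1.47633113 350.5714339 ]
5480
((596.6934204101562, 123.98023986816406), (34.68201446533203, 214.88595581054688), 12.874850273132324)
```

View pics/w1.png

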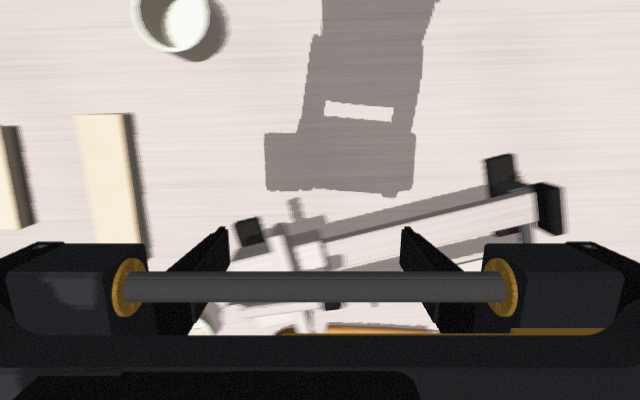

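Emit:
carry_out(moves=[{"dx": -0.003,"dy": -0.046,"dz": 0,"twist": 0},{"dx": -0.006,"dy": -0.092,"dz": 0,"twist": 0},{"dx": -0.009,"dy": -0.138,"dz": 0.01,"twist": 0},{"dx": -0.0125,"dy": -0.184,"dz": 0.02,"twist": 0},{"dx": -0.0156,"dy": -0.229,"dz": 0.03,"twist": 0}])

```text
t: 2.15
eef_pos: [550.9, -230.9, 194.1]
tcp_rot: [3.141, -0.0, 3.113]
ft_force: [1.0, 0.5, 0.5]
opening: 1.0
```

Emit:
carry_out(moves=[{"dx": 0,"dy": 0,"dz": 0,"twist": 0},{"dx": 0,"dy": 0,"dz": 0,"twist": 0}])

```text
t: 2.35
eef_pos: [550.7, -229.6, 193.9]
tcp_rot: [3.141, -0.001, 3.111]
ft_force: [0.7, 0.0, -0.1]
opening: 1.001
```

```bash
python3 - <<'E'
from h import *
snap('wrist','w2')
go([552,-237,8],178.4)
W=cloud('w2'); Z=W[...,2]
k=(Z>20)&(Z<30)&(W[...,1]>-290)&(W[...,1]<-190)&(W[...,0]<660)
print(k.sum(),cv2.minAreaRect(W[k][:,:2].astype(np.float32)),np.median(Z[k]))
W=cloud('w1')
E
```

```text
t 2.4 from [ 551.  -228.7  194.4] rpy [ 1.7996e+02 -3.0000e-02  1.7833e+02] dx -0.0013 dy -0.0083 dz 0.1864 twist -0.1 |D| 187
7880 ((552.4591674804688, -236.99041748046875), (50.086090087890625, 179.3541717529297), 88.49214935302734) 25.136013533555122
```

View pics/w2.png

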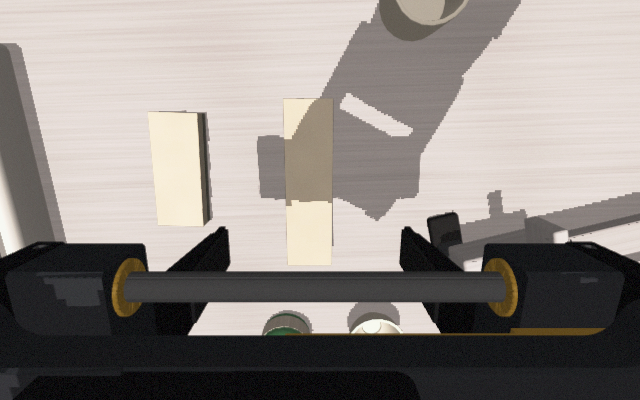

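Emit:
carry_out(moves=[{"dx": -0.0015,"dy": -0.0083,"dz": 0.045,"twist": 0},{"dx": -0.0015,"dy": -0.0083,"dz": 0.09,"twist": 0},{"dx": -0.0015,"dy": -0.0083,"dz": 0.135,"twist": 0},{"dx": -0.0015,"dy": -0.0083,"dz": 0.17,"twist": 0},{"dx": -0.0015,"dy": -0.0083,"dz": 0.188,"twist": 0}])

```text
t: 2.9
eef_pos: [551.8, -235.1, 4.2]
tcp_rot: [3.14, -0.003, 3.115]
ft_force: [0.9, -0.4, -0.6]
opening: 1.0
```

Emit:
carry_out(moves=[{"dx": 0,"dy": 0,"dz": 0,"twist": 0},{"dx": 0,"dy": 0,"dz": 0,"twist": 0}])

```text
t: 3.1
eef_pos: [553.0, -236.5, 7.4]
tcp_rot: [-3.141, 0.0, 3.114]
ft_force: [0.5, -0.4, -0.1]
opening: 1.0
```

Emit:
carry_out(moves=[{"dx": 0,"dy": 0,"dz": 0,"twist": 0},{"dx": 0,"dy": 0,"dz": 0,"twist": 0},{"dx": 0,"dy": 0,"dz": 0,"twist": 0},{"dx": 0,"dy": 0,"dz": 0,"twist": 0},{"dx": 0,"dy": 0,"dz": 0,"twist": 0}], grip=0.03)

```text
t: 3.6
eef_pos: [552.5, -237.4, 6.9]
tcp_rot: [-3.141, 0.0, 3.113]
ft_force: [-0.0, -0.3, 1.2]
opening: 0.636
```

Emit:
carry_out(moves=[{"dx": 0,"dy": 0,"dz": 0,"twist": 0},{"dx": 0,"dy": 0,"dz": 0,"twist": 0},{"dx": 0,"dy": 0,"dz": 0,"twist": 0},{"dx": 0,"dy": 0,"dz": 0,"twist": 0},{"dx": 0,"dy": 0,"dz": 0,"twist": 0}])

```text
t: 4.1
eef_pos: [552.4, -237.2, 6.6]
tcp_rot: [3.141, -0.0, 3.113]
ft_force: [-0.8, 2.8, 3.0]
opening: 0.523
```

Emit:
carry_out(moves=[{"dx": 0,"dy": 0,"dz": -0.02,"twist": 0},{"dx": 0,"dy": 0,"dz": -0.06,"twist": 0},{"dx": 0,"dy": 0,"dz": -0.1,"twist": 0},{"dx": 0,"dy": 0,"dz": -0.14,"twist": 0},{"dx": 0,"dy": 0,"dz": -0.18,"twist": 0}])

```text
t: 4.6
eef_pos: [551.9, -237.3, 187.5]
tcp_rot: [3.141, -0.001, 3.113]
ft_force: [0.4, -0.3, -4.2]
opening: 0.525
```

```bash
python3 - <<'E'
from h import *
go([591.9,142.8,190],102.9)
print(state()['opening'],state()['ft_force'])
E
```

```text
t 4.6 from [ 551.9 -237.3  187.5] rpy [ 1.7998e+02 -7.0000e-02  1.7836e+02] dx -0.0291 dy 0.3811 dz -0.0025 twist 75.5 |D| 382
0.525487372509912 [ 0.41223008 -0.33878293 -4.24646217]
```

Emit:
carry_out(moves=[{"dx": -0.003,"dy": 0.038,"dz": -0.002,"twist": 7.5},{"dx": -0.006,"dy": 0.076,"dz": -0.002,"twist": 15},{"dx": -0.009,"dy": 0.114,"dz": -0.002,"twist": 22.5},{"dx": -0.012,"dy": 0.152,"dz": -0.002,"twist": 30},{"dx": -0.0145,"dy": 0.19,"dz": -0.002,"twist": 37.5}])

```text
t: 5.1
eef_pos: [572.1, -46.5, 187.9]
tcp_rot: [-3.141, -0.001, 2.453]
ft_force: [0.6, -0.2, -5.1]
opening: 0.521
```

```bash
python3 - <<'E'
from h import *
go([591.9,142.8,190],102.9)
E
```

```text
t 5.1 from [572.1 -46.5 187.9] rpy [-1.7996e+02 -5.0000e-02  1.4054e+02] dx 0.1050 dy 0.1588 dz -0.0021 twist 37.6 |D| 190
```

Emit:
carry_out(moves=[{"dx": 0.021,"dy": 0.0318,"dz": 0,"twist": 7.5},{"dx": 0.042,"dy": 0.0636,"dz": 0,"twist": 15},{"dx": 0.063,"dy": 0.0954,"dz": 0,"twist": 22.5},{"dx": 0.084,"dy": 0.127,"dz": 0,"twist": 30},{"dx": 0.105,"dy": 0.1588,"dz": 0,"twist": 37.6}])

```text
t: 5.6
eef_pos: [590.9, 142.9, 187.8]
tcp_rot: [-3.14, 0.0, 1.797]
ft_force: [0.5, -0.1, -5.2]
opening: 0.522
```

Emit:
carry_out(moves=[{"dx": 0,"dy": 0,"dz": 0,"twist": 0},{"dx": 0,"dy": 0,"dz": 0,"twist": 0},{"dx": 0,"dy": 0,"dz": 0,"twist": 0}])

```text
t: 5.9
eef_pos: [591.0, 140.8, 188.1]
tcp_rot: [-3.141, 0.0, 1.803]
ft_force: [-0.2, 0.0, -4.9]
opening: 0.524
```

```bash
python3 - <<'E'
from h import *
snap('wrist','w3'); snap('top','t3')
go([591.9,142.8,68],102.9)
a=np.radians(12.9); ex=np.array([np.cos(a),np.sin(a)]);ey=np.array([-np.sin(a),np.cos(a)]); O=np.array([592.3,140.9])
for f in ('w3','t3'):
    W=cloud(f); X=(W[...,:2]-O)@ex;Y=(W[...,:2]-O)@ey;Z=W[...,2]
    k=(abs(Z-207)<6)&(abs(X)<40)&(abs(Y)<140)&(W[...,2]>0)
    print(f,'stone',k.sum(),X[k].min(),X[k].max(),Y[k].min(),Y[k].max())
    k=(abs(Z-60)<3)&(abs(X)<25)&(Y>-125)&(Y<90); print(f,'rail',k.sum(),Y[k].min() if k.any() else 0,cv2.minAreaRect(np.c_[X[k],Y[k]].astype(np.float32)) if k.sum()>50 else '')
E
```

```text
t 6.0 from [591.2 140.5 188.4] rpy [-179.97    0.    103.23] dx 0.0021 dy 0.0012 dz 0.1204 twist 0.3 |D| 120
w3 stone 24605 -33.505304248687004 31.18905027307719 -43.23150904330035 88.86185702139264
w3 rail 0 0 
t3 stone 151 -27.163631901281803 22.309457484353583 -91.25410872883143 -41.40979253693097
t3 rail 102 -124.90144875720021 ((-0.6441326141357422, -97.51951599121094), (32.77775955200195, 55.291969299316406), 1.3554202318191528)
```

View pics/w3.png

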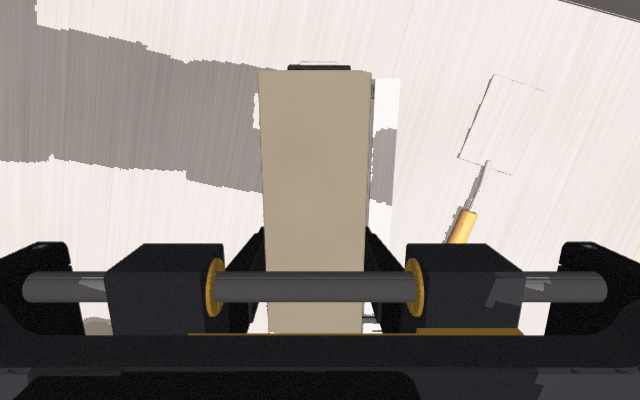

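Emit:
carry_out(moves=[{"dx": 0,"dy": 0.001,"dz": 0.04,"twist": 0.3},{"dx": 0,"dy": 0.001,"dz": 0.075,"twist": 0.3},{"dx": 0,"dy": 0.001,"dz": 0.1,"twist": 0.3},{"dx": 0,"dy": 0.001,"dz": 0.112,"twist": 0.3},{"dx": 0,"dy": 0.001,"dz": 0.112,"twist": 0.3}])

```text
t: 6.5
eef_pos: [591.8, 141.1, 75.5]
tcp_rot: [-3.139, -0.0, 1.796]
ft_force: [-0.2, -0.9, -4.2]
opening: 0.527
```

Emit:
carry_out(moves=[{"dx": 0,"dy": 0,"dz": 0.004,"twist": 0},{"dx": 0,"dy": 0,"dz": 0.007,"twist": 0},{"dx": 0,"dy": 0,"dz": 0.0085,"twist": 0},{"dx": 0,"dy": 0,"dz": 0.0085,"twist": 0}])

```text
t: 6.9
eef_pos: [592.3, 141.9, 68.5]
tcp_rot: [3.141, -0.0, 1.797]
ft_force: [-0.2, -0.3, -4.4]
opening: 0.521
```

Still hanging; lower slowly until contact.

Emit:
carry_out(moves=[{"dx": 0,"dy": 0,"dz": 0.001,"twist": 0},{"dx": 0,"dy": 0,"dz": 0.002,"twist": 0},{"dx": 0,"dy": 0,"dz": 0.002,"twist": 0}])

```text
t: 7.2
eef_pos: [592.3, 141.9, 66.7]
tcp_rot: [3.141, -0.0, 1.797]
ft_force: [-1.4, -0.7, 2.2]
opening: 0.526
```

Emit:
carry_out(moves=[{"dx": 0,"dy": 0,"dz": 0,"twist": 0},{"dx": 0,"dy": 0,"dz": 0,"twist": 0},{"dx": 0,"dy": 0,"dz": 0,"twist": 0},{"dx": 0,"dy": 0,"dz": 0,"twist": 0},{"dx": 0,"dy": 0,"dz": 0,"twist": 0}], grip=0.075)

```text
t: 7.7
eef_pos: [592.2, 141.9, 66.1]
tcp_rot: [3.141, -0.0, 1.797]
ft_force: [0.0, 0.1, -0.4]
opening: 0.786
```

Emit:
carry_out(moves=[{"dx": 0,"dy": 0,"dz": -0.02,"twist": 0},{"dx": 0,"dy": 0,"dz": -0.05,"twist": 0},{"dx": 0,"dy": 0,"dz": -0.09,"twist": 0},{"dx": 0,"dy": 0,"dz": -0.12,"twist": 0},{"dx": 0,"dy": 0,"dz": -0.12,"twist": 0}])

```text
t: 8.2
eef_pos: [593.7, 142.1, 190.4]
tcp_rot: [3.135, 0.001, 1.797]
ft_force: [0.8, 0.3, 0.4]
opening: 0.791
```

```bash
python3 - <<'E'
from h import *
snap('wrist','w4')
a=np.radians(12.9); ex=np.array([np.cos(a),np.sin(a)]);ey=np.array([-np.sin(a),np.cos(a)]); O=np.array([592.3,140.9])
W=cloud('w4'); X=(W[...,:2]-O)@ex;Y=(W[...,:2]-O)@ey;Z=W[...,2]
k=(abs(Z-85)<4)&(abs(X)<40)&(Y<93)&(Y>-120); print('stone',k.sum(),np.percentile(X[k],[1,50,99]),np.percentile(Y[k],[1,99]),np.percentile(Z[k],[1,50,99]),cv2.minAreaRect(np.c_[X[k],Y[k]].astype(np.float32)))
k=(abs(Z-52)<3)&(X>45)&(X<80); print('ledge',k.sum(),np.percentile(X[k],[1,99]) if k.any() else '')
k=(abs(Z-85)<4)&(Y>=93)&(abs(X)<40); print('stop',k.sum(),Y[k].min() if k.any() else '',np.percentile(X[k],[1,99]) if k.any() else '')
# fin target: rotate so jaws lie along holder y; fin at leg=0 y=-168, x=-38
for yw in (192.9,): go(list(O-38*ex-168*ey)+[200],yw)
E
```

```text
stone 10447 [-24.36277768   0.13028625  24.5207812 ] [-65.79018797  88.37266815] [83.64810608 85.27077333 86.86126008] ((0.10278511047363281, 10.756385803222656), (50.14217758178711, 157.0917205810547), 0.08605097979307175)
ledge 4957 [51.05698203 72.88002777]
stop 1184 94.45537238474488 [-23.40405764  25.52802714]
t 8.2 from [592.8 141.9 188. ] rpy [1.7979e+02 2.0000e-02 1.0296e+02] dx -0.1689 dy -0.0389 dz -0.0120 twist -89.9 |D| 174
```

View pics/w4.png

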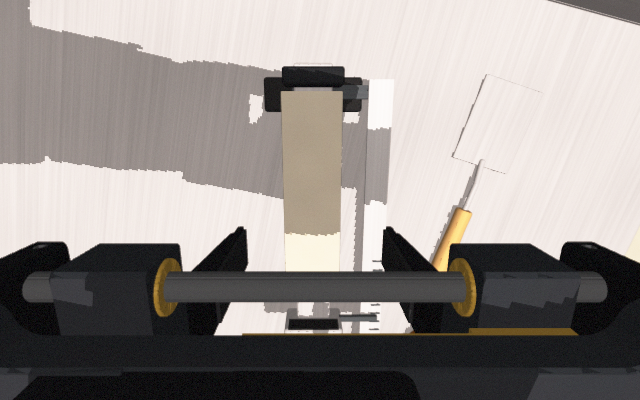

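Emit:
carry_out(moves=[{"dx": -0.016,"dy": -0.004,"dz": -0.012,"twist": 8.3},{"dx": -0.032,"dy": -0.008,"dz": -0.012,"twist": 16.6},{"dx": -0.048,"dy": -0.012,"dz": -0.012,"twist": 24.9},{"dx": -0.064,"dy": -0.016,"dz": -0.012,"twist": 33.2},{"dx": -0.08,"dy": -0.02,"dz": -0.012,"twist": 41.5}], grip=0.035)

```text
t: 8.75
eef_pos: [590.1, 58.7, 196.6]
tcp_rot: [-3.14, 0.001, 1.067]
ft_force: [0.6, -0.9, -0.4]
opening: 0.427
```

```bash
cat >> h.py <<'E'
a=np.radians(12.9); ex=np.array([np.cos(a),np.sin(a)]);ey=np.array([-np.sin(a),np.cos(a)]); O=np.array([592.3,140.9])
def H(x,y,z): return list(O+x*ex+y*ey)+[z]
def hpos(): 
    q=state()['eef_pos']; return np.round([(q[:2]-O)@ex,(q[:2]-O)@ey,q[2]],1)
E
python3 - <<'E'
from h import *
go(H(-38,-168,200),12.9)
E
```

```text
t 8.8 from [590.1  58.7 196.6] rpy [-1.7989e+02  5.0000e-02  6.1120e+01] dx -0.0776 dy 0.0459 dz -0.0034 twist 48.2 |D| 90
```

Emit:
carry_out(moves=[{"dx": -0.013,"dy": 0.0076,"dz": -0.003,"twist": 8},{"dx": -0.026,"dy": 0.0152,"dz": -0.003,"twist": 16},{"dx": -0.039,"dy": 0.0228,"dz": -0.003,"twist": 24},{"dx": -0.052,"dy": 0.03,"dz": -0.003,"twist": 32},{"dx": -0.065,"dy": 0.038,"dz": -0.003,"twist": 40}])

```text
t: 9.25
eef_pos: [592.4, -16.4, 199.6]
tcp_rot: [-3.14, 0.002, 0.369]
ft_force: [-0.4, 0.2, -0.6]
opening: 0.369
```

Emit:
carry_out(moves=[{"dx": 0,"dy": 0,"dz": 0,"twist": 8},{"dx": 0,"dy": 0,"dz": 0,"twist": 8.2},{"dx": 0,"dy": 0,"dz": 0,"twist": 8.2}])

```text
t: 9.55
eef_pos: [592.6, -15.7, 200.2]
tcp_rot: [-3.141, 0.001, 0.235]
ft_force: [0.0, -0.4, 0.4]
opening: 0.372
```

```bash
python3 - <<'E'
from h import *
snap('wrist','w5')
go(H(-38,-168,95),12.9); print(hpos(),state()['opening'])
W=cloud('w5'); X=(W[...,:2]-O)@ex;Y=(W[...,:2]-O)@ey;Z=W[...,2]
k=(abs(Z-119)<4)&(X<70)&(Y<-140)&(Y>-200); print('fin',k.sum(),np.percentile(X[k],[1,99]),np.percentile(Y[k],[1,50,99]))
E
```

```text
t 9.6 from [592.7 -15.6 200.4] rpy [-1.7997e+02  6.0000e-02  1.3490e+01] dx -0.0036 dy 0.0153 dz 0.1054 twist 0.6 |D| 107
[ -34.6 -152.6  200.4] 0.36718741688137835
fin 1919 [-54.76392772  52.29493623] [-174.60616888 -168.65677003 -162.79894189]
```

View pics/w5.png

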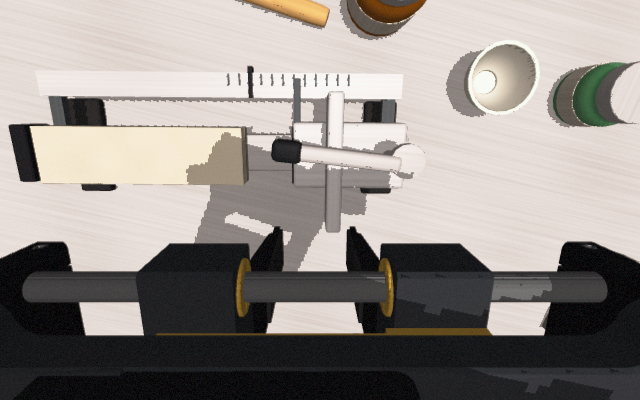

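Emit:
carry_out(moves=[{"dx": -0.0036,"dy": 0.0158,"dz": 0,"twist": 0.6},{"dx": -0.0036,"dy": 0.0158,"dz": 0.03,"twist": 0.6},{"dx": -0.0036,"dy": 0.0158,"dz": 0.055,"twist": 0.6},{"dx": -0.0036,"dy": 0.0158,"dz": 0.068,"twist": 0.6},{"dx": -0.0036,"dy": 0.0158,"dz": 0.07,"twist": 0.6}])

```text
t: 10.1
eef_pos: [592.5, -32.4, 129.7]
tcp_rot: [-3.141, 0.002, 0.222]
ft_force: [0.1, -0.4, 0.3]
opening: 0.369
```

```bash
python3 - <<'E'
from h import *
go(H(-38,-168.6,93),12.9); print(hpos(),state()['opening'])
E
```

```text
t 10.1 from [592.5 -32.4 129.7] rpy [-1.7994e+02  1.3000e-01  1.2700e+01] dx 0.0004 dy -0.0003 dz 0.0367 twist -0.2 |D| 37
[ -38.4 -168.9  129.7] 0.36864759027583155
```

Emit:
carry_out(moves=[{"dx": 0,"dy": 0,"dz": 0.015,"twist": 0},{"dx": 0,"dy": 0,"dz": 0.028,"twist": 0},{"dx": 0,"dy": 0,"dz": 0.036,"twist": 0},{"dx": 0,"dy": 0,"dz": 0.036,"twist": 0}])

```text
t: 10.5
eef_pos: [592.8, -32.1, 94.4]
tcp_rot: [-3.141, 0.001, 0.221]
ft_force: [0.2, -0.5, 0.2]
opening: 0.364
```

Emit:
carry_out(moves=[{"dx": 0,"dy": 0,"dz": 0,"twist": 0},{"dx": 0,"dy": 0,"dz": 0,"twist": 0},{"dx": 0,"dy": 0,"dz": 0,"twist": 0},{"dx": 0,"dy": 0,"dz": 0,"twist": 0}], grip=0.018)

```text
t: 10.9
eef_pos: [593.2, -32.1, 95.5]
tcp_rot: [3.141, -0.001, 0.221]
ft_force: [-0.5, -0.5, -0.2]
opening: 0.195
```

```bash
python3 - <<'E'
from h import *
go(H(-38,-126,93),12.9); s=state(); print(hpos(),s['opening'],s['ft_force'])
E
```

```text
t 10.9 from [593.2 -32.1  95.5] rpy [ 1.7999e+02 -3.0000e-02  1.2660e+01] dx -0.0004 dy -0.0428 dz 0.0025 twist -0.2 |D| 43
[ -37.7 -168.8   95.5] 0.1954158147575358 [-0.47797723 -0.48924824 -0.24222876]
```

Emit:
carry_out(moves=[{"dx": 0,"dy": -0.01,"dz": 0.002,"twist": -0.2},{"dx": 0,"dy": -0.02,"dz": 0.002,"twist": -0.2},{"dx": 0,"dy": -0.03,"dz": 0.002,"twist": -0.2},{"dx": 0,"dy": -0.038,"dz": 0.002,"twist": -0.2},{"dx": 0,"dy": -0.042,"dz": 0.002,"twist": -0.2}])

```text
t: 11.4
eef_pos: [584.0, 9.4, 93.3]
tcp_rot: [3.14, -0.001, 0.225]
ft_force: [0.9, -6.3, 1.6]
opening: 0.192
```

Emit:
carry_out(moves=[{"dx": 0,"dy": 0,"dz": 0,"twist": 0},{"dx": 0,"dy": 0,"dz": 0,"twist": 0},{"dx": 0,"dy": 0,"dz": 0,"twist": 0}])

```text
t: 11.7
eef_pos: [584.1, 8.9, 93.3]
tcp_rot: [3.141, -0.001, 0.225]
ft_force: [0.9, -5.2, 1.3]
opening: 0.189
```

```bash
python3 - <<'E'
from h import *
p,d,c=snap('wrist','w6'); s=state(); print(hpos(),s['opening'],s['ft_force'])
W=cloud('w6'); X=(W[...,:2]-O)@ex;Y=(W[...,:2]-O)@ey;Z=W[...,2]
k=(abs(Z-119)<3)&(X<60)&(X>20)&(Y<-100)&(Y>-150); print('fin',k.sum(),np.percentile(Y[k],[1,50,99]) if k.any() else '')
cv2.imwrite('pics/w6b.png',cv2.resize(p[:260,:,::-1],(800,325)))
E
```

```text
[ -37.4 -126.9   93.4] 0.19261236648770655 [ 0.894959   -4.78903984  0.84893802]
fin 2240 [-136.74533438 -130.73545773 -125.08934079]
```

View pics/w6.png

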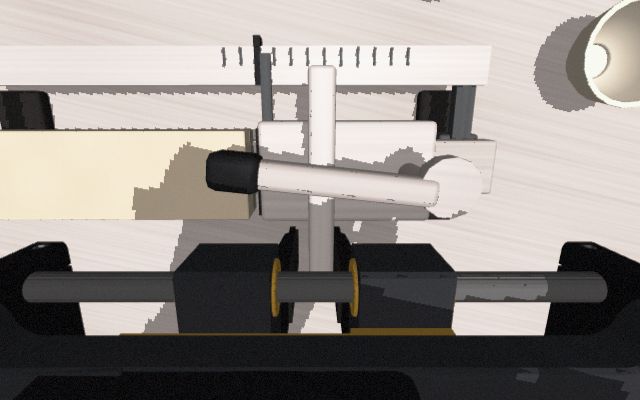

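```bash
python3 - <<'E'
from h import *
for n,u,v,z in [('pointer edge',261,62,54),('mark L',253.5,40,52),('mark R',261,40,52),('jaw z80',259,165,80)]:
    q=atz('w6',u,v,z)[:2]-O; print(n,q@ex,q@ey)
p=load('w6')['p']
print(p[40,248:268].mean(1).astype(int)); print(p[62,252:278].mean(1).astype(int)); print(p[75,252:278].mean(1).astype(int))
cv2.imwrite('pics/w6c.png',cv2.resize(p[25:125,210:350,::-1],(784,560),interpolation=cv2.INTER_CUBIC))
E
```

```text
pointer edge 63.805151181025686 -96.13991498549568
mark L 76.23794166936526 -91.90065153447783
mark R 76.2354404571228 -96.34264273626917
jaw z80 5.922606359897143 -96.68318196597102
[221 218 222 221 210  47  43  43  49  41  41  40  16  69 177 220 219 220
 221 222]
[236 142  67  43  45  41  42  44  93  95  94  98 101 101  97  95  96  91
  77 155 172 110 102 145 244 244]
[241 235 137  40  44  48  45  47  68  95  97  96 101 102  99  97  92  93
  90 167 241 241 241 241 242 242]
```

View pics/w6c.png

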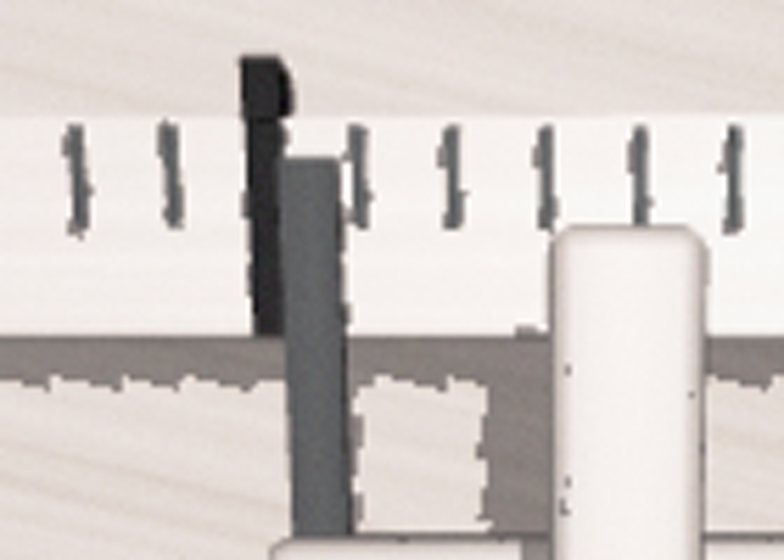

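Emit:
carry_out(moves=[{"dx": 0,"dy": -0.0022,"dz": 0,"twist": 0},{"dx": 0,"dy": -0.0022,"dz": 0,"twist": 0},{"dx": 0,"dy": -0.0022,"dz": 0,"twist": 0},{"dx": 0,"dy": -0.0022,"dz": 0,"twist": 0},{"dx": 0,"dy": -0.0022,"dz": 0,"twist": 0}])

```text
t: 12.25
eef_pos: [583.7, 11.0, 93.3]
tcp_rot: [3.141, -0.001, 0.225]
ft_force: [1.5, -4.6, 1.7]
opening: 0.186
```

```bash
python3 - <<'E'
from h import *
p,d,c=snap('wrist','w7'); s=state(); print(hpos(),s['opening'],s['ft_force'],np.degrees(s['tcp_rot']))
W=cloud('w7'); X=(W[...,:2]-O)@ex;Y=(W[...,:2]-O)@ey;Z=W[...,2]
k=(abs(Z-119)<3)&(X<60)&(X>20)&(Y<-100)&(Y>-150); print('fin',k.sum(),np.percentile(Y[k],[1,50,99]) if k.any() else '')
for r in (40,55,62,70): print(p[r,246:280].mean(1).astype(int))
go(H(5,-125,93),12.9)
E
```

```text
[ -37.4 -124.7   93.3] 0.18810261376034682 [ 1.44357885 -5.79213439  1.40411607] [ 1.79943650e+02 -5.63970731e-02  1.28862894e+01]
fin 2238 [-134.62941081 -128.62906016 -122.98794852]
[221 221 221 220 223 219 221 219 219 213 125  42  44  46  41  46  44  25
  28 107 219 222 219 220 220 222 221 222 223 223 224 224 225 224]
[237 238 238 238 238 239 238 238 239 238 232 140  48  76  95  95  99  97
 100 101 101  98  98  95 130 239 239 239 239 236 167  99 138 240]
[241 240 241 240 241 242 241 241 241 237 169 116  45  55  93  97  95  98
 102  99  98  95  96  90 116 243 243 244 243 237 141 101 106 166]
[241 241 241 241 241 240 240 241 241 241 241 234  67  56  84  93  99  97
 100 100  99 100  96  95  71 151 242 242 242 243 242 243 242 243]
t 12.3 from [583.7  11.   93.3] rpy [ 1.7994e+02 -6.0000e-02  1.2890e+01] dx 0.0424 dy 0.0003 dz 0.0003 twist -0.0 |D| 42
```

Emit:
carry_out(moves=[{"dx": 0.006,"dy": 0,"dz": 0,"twist": 0},{"dx": 0.012,"dy": 0,"dz": 0,"twist": 0},{"dx": 0.018,"dy": 0,"dz": 0,"twist": 0},{"dx": 0.024,"dy": 0,"dz": 0,"twist": 0},{"dx": 0.029,"dy": 0,"dz": 0,"twist": 0}])

```text
t: 12.8
eef_pos: [610.2, 17.3, 92.6]
tcp_rot: [3.142, 0.004, 0.225]
ft_force: [-9.9, -9.0, 3.9]
opening: 0.187
```

```bash
cat > lk.py <<'E'
from h import *
import sys
f=sys.argv[1]
p,d,c=snap('wrist',f); s=state(); print(s['t'],hpos(),s['opening'],s['ft_force'],np.degrees(s['tcp_rot']))
W=cloud(f); X=(W[...,:2]-O)@ex;Y=(W[...,:2]-O)@ey;Z=W[...,2]
k=(abs(Z-119)<3)&(X<60)&(X>25)&(Y<-100)&(Y>-150); print('fin',k.sum(),np.percentile(Y[k],[1,50,99]) if k.any() else '')
k=(abs(Z-136)<5)&(Y>-175)&(Y<-90)&(X>-20)&(X<80)
ys,xs=[],[]
for y in range(-165,-95,8):
    q=k&(Y>=y)&(Y<y+8)
    if q.sum()>20: ys.append(np.median(Y[q])); xs.append((X[q].min()+X[q].max())/2)
print('lever',np.round(xs,1),np.round(ys,1)); print('angle',np.round(np.arctan2(xs,np.array(ys)+178.5),3))
E
python3 lk.py w8
```

```text
12.85 [  -9.7 -124.5   92.6] 0.1849796497365044 [-3.74817825 -7.6643732   1.21099228] [179.99446119   0.21701394  12.88782041]
fin 1736 [-134.4106094  -128.45499405 -122.66517483]
lever [10.4 11.2 11.9 -1.7 10.7 12.3  0.3 16.2 17.4] [-160.6 -152.7 -144.7 -136.9 -129.1 -121.2 -113.2 -104.5  -96.9]
angle [ 0.524  0.409  0.337 -0.041  0.213  0.211  0.005  0.216  0.21 ]
```

Emit:
carry_out(moves=[{"dx": 0.003,"dy": 0,"dz": 0,"twist": 0},{"dx": 0.006,"dy": 0,"dz": 0,"twist": 0},{"dx": 0.009,"dy": 0,"dz": 0,"twist": 0},{"dx": 0.011,"dy": 0,"dz": 0,"twist": 0},{"dx": 0.011,"dy": 0,"dz": 0,"twist": 0}])

```text
t: 13.35
eef_pos: [620.8, 19.7, 92.4]
tcp_rot: [-3.142, 0.004, 0.225]
ft_force: [-6.0, -6.6, -0.5]
opening: 0.188
```

```bash
python3 lk.py w9
```

```text
13.4 [   0.8 -124.5   92.4] 0.19025585901406816 [-5.15484432 -6.91294838 -0.83053149] [-179.99716271    0.21316442   12.87651479]
fin 1299 [-134.44834452 -128.90218308 -122.63193435]
lever [21.4 23.9 11.3 27.2 30.9 18.4 40.5 42.5] [-151.7 -144.5 -136.9 -129.  -121.  -113.  -104.9  -97.6]
angle [0.673 0.612 0.264 0.502 0.493 0.274 0.503 0.484]
```

Emit:
carry_out(moves=[{"dx": 0.002,"dy": 0,"dz": 0,"twist": 0},{"dx": 0.004,"dy": 0,"dz": 0,"twist": 0},{"dx": 0.005,"dy": 0,"dz": 0,"twist": 0},{"dx": 0.005,"dy": 0,"dz": 0,"twist": 0}])

```text
t: 13.8
eef_pos: [625.4, 20.8, 92.3]
tcp_rot: [-3.141, 0.004, 0.225]
ft_force: [-7.0, -8.0, -1.9]
opening: 0.19
```

```bash
python3 lk.py w10
```

```text
13.85 [   5.5 -124.5   92.3] 0.18961580287334034 [-5.87965658 -8.36875131 -0.7760599 ] [-179.99445195    0.24544935   12.8815274 ]
fin 824 [-134.41257439 -129.33966955 -122.64320048]
lever [25.8 29.3 17.3 34.7 41.2 26.4 49.7 51.6] [-151.3 -144.3 -136.9 -129.  -120.9 -113.  -105.2  -99.1]
angle [0.76  0.707 0.395 0.611 0.622 0.383 0.596 0.576]
```

View pics/w10.png

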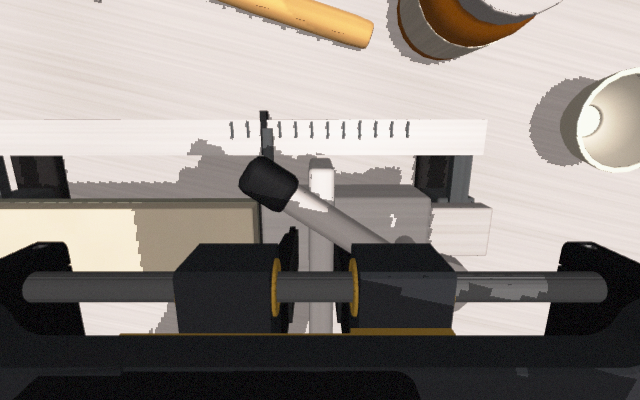

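Emit:
carry_out(moves=[{"dx": 0.0005,"dy": 0,"dz": 0,"twist": 0},{"dx": 0.0005,"dy": 0,"dz": 0,"twist": 0},{"dx": 0.0005,"dy": 0,"dz": 0,"twist": 0},{"dx": 0.0005,"dy": 0,"dz": 0,"twist": 0}])

```text
t: 14.25
eef_pos: [625.8, 20.8, 92.3]
tcp_rot: [-3.141, 0.005, 0.225]
ft_force: [-7.2, -6.9, -0.7]
opening: 0.191
```

```bash
python3 lk.py w11; python3 - <<'E'
from h import *
W=cloud('w11'); X=(W[...,:2]-O)@ex;Y=(W[...,:2]-O)@ey;Z=W[...,2]
k=(abs(Z-85)<4)&(abs(X)<40)&(Y<92)&(Y>-91); print('stone top',k.sum(),X[k].max(),np.percentile(Z[k],[1,99]),Y[k].min())
e=[X[k&(Y>=y)&(Y<y+10)].max() for y in range(-85,20,15) if (k&(Y>=y)&(Y<y+10)).sum()>5]; print('far edge x',np.round(e,1))
p=load('w11')['p']
for r in (115,125,135,142): print(p[r,250:280].mean(1).astype(int))
print(np.round(state()['qvel'],4)); job_done()
E
```

```text
14.3 [   5.8 -124.5   92.3] 0.1924446260834146 [-7.01478994 -7.75065326 -0.71600993] [-179.99151651    0.26467811   12.87580942]
fin 793 [-134.44543806 -129.35578145 -122.63995345]
lever [26.2 29.8 17.8 35.2 41.6 27.3 50.  52. ] [-151.1 -144.3 -136.8 -129.  -120.9 -113.  -105.3  -99.3]
angle [0.762 0.716 0.404 0.618 0.625 0.395 0.599 0.581]
stone top 12601 25.89864995386285 [81.87582681 86.7670851 ] -90.74425452138928
far edge x [25.8 25.8 25.7 25.9 25.9 25.7 25.8]
[227 226 227 224 226 226 226 227 223 174  45  43  47  46  49  41  23  34
  92 169 226 225 225 225 225 226 226 227 227 227]
[241 242 240 241 242 241 242 241 241 237 143  44  43  44  45  44  73 171
 242 241 242 242 243 242 242 242 239 169 120 101]
[243 243 242 243 243 243 243 243 243 238 138  48  74  97  98  97 101 102
 100  94  96  95 104 219 244 244 244 244 236 100]
[242 241 241 241 241 242 241 242 241 241 235  73  64  96  93  99 101  98
 101 100  96  92  79 133 242 243 242 242 243 243]
[-0.0005 -0.0011  0.0002  0.0005 -0.0003 -0.0014]
the job is handed in; nothing more can be done
```

I set the long stone on the bridge and pushed the leg to the length mark. Holding it there, I slid the finger along the fin to close the cam lever, then handed the job in at about 14.3 s of the 54 s allowed. `job_done()` gives no verdict, so these are my own readings from the last wrist pictures:

- **Leg pointer:** within about 1 mm of the middle of the mark. The fin has not moved since the leg reached the mark.
- **Hold:** the wrist force pushing the leg out is about 6 N along the rail. This is what the spring should give at the mark, and the arm is at rest.
- **Cam lever:** about 0.6 rad, against a stop at 0.6. I used only the readings well away from the fingers. The ones next to the fin came out between 0.38 and 0.76 rad, and I discarded them as mixed with the fin and fingers.
- **Stone:** flat on the rail and parallel to it. It was within 1 mm of the rail's axis sideways when released. Lengthwise it was about 1 mm short of the middle of the rail point it belongs over.
- **Bystanders:** I didn't recheck each one at the end. The arm never came near them and no unexpected force showed.

Two move calls were refused for missing keys; neither moved the arm.

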